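# Daily check of the laboratory balance

## Task

Do the daily check of the balance: lift the smoked cover off its pan and set it down, knob up, on the free worktop beside the balance. With the pan bare, press the green zero key fully down and let it come back up, then set the largest of the three weights upright in the middle of the pan. Set things down, do not drop them; do not press the red key, and leave the two smaller weights standing where they are.

Things in the scene. Friction and masses are not known exactly. Their poses are not given: they have to be found in the camera images.
- balance: light grey balance fast on the worktop, 240 mm deep (x), 180 wide (y). Origin: centre of its footprint; x from the console in front (robot's side) to the back, z up. Rear deck 62 mm high, with the pan's axis at x = +45 mm, y = 0 and under the pan a 5 mm high round step, radius 60.5 mm, that locates the cover. The console slopes 0.21 rad down to the robot, a blank display between two keys.
- pan_top (a point): centre of the upper face of the round steel pan (110 mm diameter, 4 mm thick), 14 mm above the deck, 76 mm above the worktop; z up. The pan floats on a spring and sinks about 2 mm under 200 g, at most 5 mm.
- zero_key_top (a point): centre of the top face of the green zero key (26 mm along its x, 30 mm along its y, stands 8 mm proud of the console), on the robot's right (-y) side of the console; z points out of the key along its travel, 0.21 rad from vertical toward the robot; the point moves with the key
- zero_key (a joint): travel of the green zero key in m: 0 up, 0.005 fully down; spring, about 1.3 N to start and 5 N at the bottom
- power_key (a joint): travel of the red power key, of the same size and make, on the left (+y) side of the console, 128 mm from the green key; 0 up, 0.005 fully down; it must not be pressed
- cover: loose round cover of smoked clear plastic with a black knob, 133 mm outer diameter, 30 mm high without the knob, 3 mm wall, open below, about 120 g; it stands on the balance's deck round the step, over the pan, with about 2 mm play. Origin: centre of its lower rim, z up through the knob.
- cover_knob (a point): grip point on the axis of the cover's black knob, 46 mm above the cover's lower rim; the knob is a round stem of 21 mm diameter (24 mm at its head) from 30 to 58 mm above the rim
- weight_200: the largest weight: silver steel, 200 g, round body 30 mm diameter with a narrower knob on top, 47 mm high in all, standing on the worktop left of the balance. Origin: centre of its underside, z up.
- weight_100: middle weight: brass, 24 mm diameter, 38 mm high, upright on the worktop, to be left alone. Origin: centre of its underside.
- weight_50: smallest weight: silver steel, 18 mm diameter, 30 mm high, upright on the worktop, to be left alone. Origin: centre of its underside.
There are look-alikes about, which are no part of the job. What is shaped like the weight_200 but blue or turquoise is not meant.

How it is judged:
By the outcome, as a careful person would: the job done as asked, in the order asked, and still so for the second after the job is handed in, with the robot touching nothing.
It also fails if it takes over 67 s, if anything falls off the work surface, if the arm or the gripper's body presses on something with over 40 N, if the wrist force passes 120 N, or if a joint passes its speed limit or range.

## Robot

A 6-joint arm with a two-finger parallel gripper is mounted at the origin on a cart in front of the work surface, level with it; the furniture and walls round the work are solid. World frame = base frame: x ahead of the robot, y to its left, z up, the work surface at z = 0. Lengths are in mm, angles in rad, forces in N, time in s.
With the tool pointing down it reaches from about 350 to 775 mm from the base axis. Payload 7.3 kg.
Tool frame: the origin (TCP) lies at the centre of the arm's flange, where the gripper is bolted on; the fingertips stand 178 mm ahead of it and the grasp point (between the pads) lies 159 mm ahead of it; z points along the fingers, y is the line along which they close (so a half turn about z gives the same grasp; the last joint's range is limited). The gripper opens to 92 mm and grips with 3 to 60 N. Pads are 19 mm wide; open, the fingers measure 130 mm over their backs; the gripper's body (75 mm by 190 mm) begins 47 mm behind the grasp point.
Start: joints at [-1.432, 0.342, 1.524, -0, 1.275, -0.146], TCP at [147.527, -503.849, 404.741] pointing down, gripper open.
Joint ranges: [-2.53, 2.53], [-0.77, 2.02], [0.04, 2.7], [-1, 4.14], [0.28, 2.66], [-3.11, 3.11]. Speed limits (rad/s): [2.57, 2.57, 3.14, 3.14, 3.14, 3.14].

## Interface

Orientations are given as [roll, pitch, yaw] about the fixed x, y, z axes, in that order (R = Rz(yaw) Ry(pitch) Rx(roll)).
In Python, from plant import * gives the robot as it stands. The module is installed in compiled form; this text tells all that it offers.
- The arm moves only by the shell command python3 -m inch 'ROWS'. ROWS is JSON, a list of rows, each a list of 5 numbers: the shift along the tool's x, y, z in m, then the turn about the tool's z in rad, then the opening, from 0 (shut) to 1 (fully open). In form: [[tx, ty, tz, spin, claw], ...]. A call has 1 to 8 rows; each row is the pose to reach, as a shift and turn from the pose commanded when the call began, along the tool's axes at that moment; what a row does not reach only later rows make up. A row lasts 1/12 s, in which the tool goes at most 41.7 mm and 7.16 degrees, less where a joint would pass 70% of its speed; a pose out of reach is approached as far as the arm can. A call with a gripper value outside its range is refused whole. The fingers move at their own pace and stop on an object; the grip force is fixed at half the most. Time passes only in rows, so rows that repeat a pose let the fingers close. It gives the time, the measured TCP pose, the force, the opening and the grip force at its end, in the units of the state.
- get_obs(): the state, without advancing time (a new reading comes with each control period).
- capture(name): name is "scene" or "top"; returns a dict with "color" (420x560x3 uint8, red, green, blue), "intrinsics" (3x3 intrinsics, pixels), "distortion" ([k1, k2, p1, p2, k3] as OpenCV has them; the pictures are not rectified), "pose" (4x4, takes a point from camera to world coordinates). Camera axes: x right, y down, z forward; pixel columns grow to the right and rows downward; lengths in mm; the calibration is good to about 2 mm. A picture is of the moment at which its call begins. There is no depth.
- close_job(): hands the job in; it is judged then, once.
Trained networks look in a picture, given as the dict that the camera call returned (one of the last four; its "shot" number tells which), for a name from the list of things; names that differ only in an ending like _2 or _b are one class to them, and where a whole thing is asked for, a point or a joint stands for the part that bears it (a point fixed in the world has none). Each returns a list of dicts, best first, with "conf" (0 to 1); they miss things now and then, are a little off and sometimes report something else, mostly with a low value. They report only what shows in the picture. A call takes as long as a camera call. They do not tell look-alikes from the thing itself.
- look_for(picture, target): "rect" ([centre column, centre row, width, height] in pixels, round what is visible of it).
- trace(picture, target): "pixels" (420x560 bool, what is visible of it) and "rect" ([centre column, centre row, width, height] in pixels, round what is visible of it).
- tip_of(picture, target): "centre" ([column, row] in pixels: a listed point, or the origin of a listed thing).
The state is a dict: "time": time; "joint_positions": joint angles; "dq": joint speeds; "tau": joint torques, N m; "tool_pos": TCP position; "tcp_rot": TCP orientation; "contact_force": force on the tool from outside, world axes, zero at the start; "moment": the same for the moment, N m; "grip_width": finger opening in mm; "finger_force": force on a finger pad.
Only numpy, scipy, OpenCV 4.12 (cv2) and the standard library are available. Lean on these libraries where they do the work, as an engineer would, in place of code of your own. Each camera call takes 0.05 s, during which the arm holds its last target. There are 200 camera calls.

## Working session

There is one attempt and no reset: what is moved stays moved. The work goes in short steps, Python scripts to look and compute and a shell command to move; the robot and the scene stay as the last step left them, time stands still between calls to the robot, and variables do not carry over. Pictures are saved under pics/ and viewed, at most 10 in all, crops included, and the job is handed in when it is done.

```bash
mkdir -p pics
cat > h.py <<'E'
from plant import *
import numpy as np, cv2
def ray(p,uv):
    n=cv2.undistortPoints(np.array([[uv]],float),np.array(p["intrinsics"],float),np.array(p["distortion"],float))[0,0]
    T=np.array(p["pose"],float); return T[:3,3],T[:3,:3]@np.array([n[0],n[1],1.])
def onz(p,uv,z):
    o,d=ray(p,uv); return o+d*(z-o[2])/d[2]
def tri(ps,uvs):
    A=np.zeros((3,3));b=np.zeros(3)
    for p,uv in zip(ps,uvs):
        o,d=ray(p,uv); d=d/np.linalg.norm(d); M=np.eye(3)-np.outer(d,d); A+=M;b+=M@o
    return np.linalg.solve(A,b)
def save(p,f): cv2.imwrite("pics/"+f,p["color"][:,:,::-1])
E
python3 - <<'E'
from h import *
s=capture("scene");t=capture("top")
save(s,"s0.png");save(t,"t0.png")
for n in ["balance","pan_top","zero_key_top","cover","cover_knob","weight_200","weight_100","weight_50"]:
    for nm,p in (("s",s),("t",t)):
        print(n,nm,[(np.round(r["centre"],1).tolist(),round(float(r["conf"]),2)) for r in tip_of(p,n)][:4])
o=get_obs();print(o["tool_pos"],o["tcp_rot"],o["time"],o["grip_width"])
for p in(s,t):print(np.round(p["pose"],2).tolist())
E
```

```text
balance s [([316.6, 215.5], 0.71)]
balance t [([363.8, 197.4], 0.95)]
pan_top s [([364.9, 188.2], 0.39)]
pan_top t []
zero_key_top s [([364.9, 189.3], 0.45)]
zero_key_top t [([400.2, 223.9], 0.63)]
cover s [([302.1, 181.2], 0.95)]
cover t [([367.0, 168.6], 0.62)]
cover_knob s [([301.8, 164.0], 0.7)]
cover_knob t [([370.1, 166.9], 0.55)]
weight_200 s [([201.9, 308.9], 0.85), ([233.0, 285.3], 0.83), ([243.1, 322.8], 0.82), ([307.9, 283.2], 0.82)]
weight_200 t [([237.9, 215.1], 0.69), ([249.9, 240.6], 0.55), ([288.0, 254.0], 0.54), ([219.4, 255.6], 0.53)]
weight_100 s [([201.9, 308.9], 0.85), ([233.0, 285.3], 0.83), ([243.1, 322.8], 0.82), ([307.9, 283.2], 0.82)]
weight_100 t [([237.9, 215.1], 0.69), ([249.9, 240.6], 0.55), ([288.0, 254.0], 0.54), ([219.4, 255.6], 0.53)]
weight_50 s [([201.9, 308.9], 0.85), ([233.0, 285.3], 0.83), ([243.1, 322.8], 0.82), ([307.9, 283.2], 0.82)]
weight_50 t [([237.9, 215.1], 0.69), ([249.9, 240.6], 0.55), ([288.0, 254.0], 0.54), ([219.4, 255.6], 0.53)]
[ 147.51195548 -503.84063043  404.7394994 ] [ 3.14154067e+00 -6.59280939e-06  2.84768736e-01] 0.9 92.07284147753377
[[-0.7, -0.41, 0.59, -27.4], [-0.72, 0.4, -0.57, 662.83], [-0.0, -0.82, -0.58, 639.54], [0.0, 0.0, 0.0, 1.0]]
[[-0.01, -0.99, 0.15, 372.36], [-1.0, 0.01, 0.0, 144.42], [-0.0, -0.15, -0.99, 1083.27], [0.0, 0.0, 0.0, 1.0]]
```

View pics/s0.png

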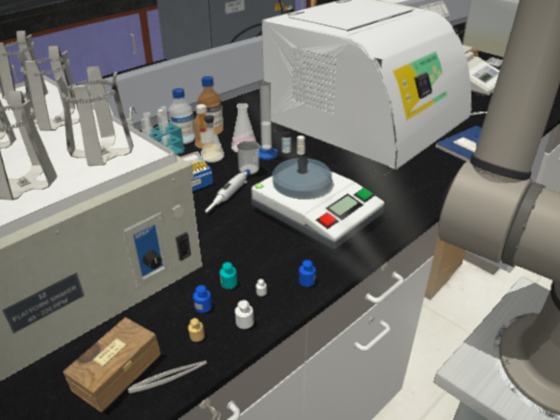

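View pics/t0.png

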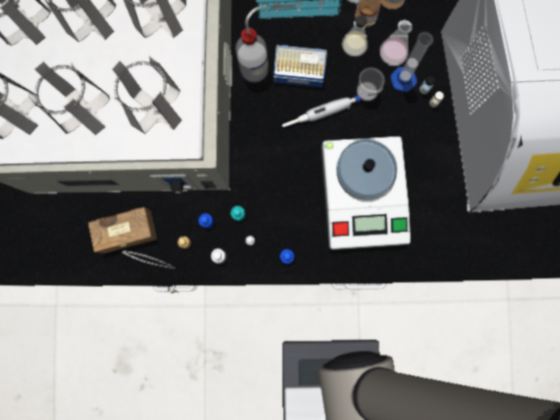

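Run:
```python
from h import *
s=capture("scene");t=capture("top")
for n,z in (("weight_200",0),("balance",0),("cover",62),("cover_knob",108),("zero_key_top",45)):
    for nm,p in (("s",s),("t",t)):
        for r in tip_of(p,n):
            print(n,nm,np.round(r["centre"],1),round(float(r["conf"]),2),np.round(onz(p,r["centre"],z)[:2],1))
print("knob tri",tri([s,t],[tip_of(s,"cover_knob")[0]["centre"],tip_of(t,"cover_knob")[0]["centre"]]))
print("bal tri",tri([s,t],[tip_of(s,"balance")[0]["centre"],tip_of(t,"balance")[0]["centre"]]))
m=trace(t,"balance")[0]; c,_=cv2.findContours(m["pixels"].astype(np.uint8),0,2); print(m["rect"],cv2.minAreaRect(max(c,key=len)))
```

```text
weight_200 s [233.6 284.3] 0.91 [528.6 254.3]
weight_200 s [196.8 334.6] 0.84 [476.4 378.2]
weight_200 s [202.2 309.7] 0.79 [516.7 336.5]
weight_200 s [247.  321.4] 0.76 [440.4 297.5]
weight_200 s [307.4 282.8] 0.68 [434.9 152.5]
weight_200 s [262.5 293.2] 0.53 [473.2 231.4]
weight_200 s [302.  178.7] 0.22 [ 704.9 -112.3]
weight_200 t [238.6 216.2] 0.74 [529.3 258.4]
weight_200 t [206.  220.8] 0.68 [519.8 333.2]
weight_200 t [288.2 256. ] 0.48 [437.  146.6]
weight_200 t [219.5 256.5] 0.45 [437.9 301.8]
weight_200 t [248.3 240.8] 0.42 [472.7 236.4]
weight_200 t [186.  243.1] 0.39 [469.2 378.5]
balance s [312.3 212.6] 0.75 [585.9 -22.4]
balance t [363.  198.2] 0.6 [566.7 -27.2]
cover s [301.4 179.2] 0.76 [633.4 -34.6]
cover t [366.2 167.8] 0.76 [623.1 -27.1]
cover_knob s [304.7 165.2] 0.59 [616.7 -26.5]
cover_knob t [372.2 169.4] 0.9 [608.2 -31.8]
zero_key_top s [365.3 192.9] 0.6 [ 512.4 -114.6]
zero_key_top s [196.5 334.2] 0.24 [441.9 398.1]
zero_key_top t [399.9 224.7] 0.44 [498.6 -99.2]
knob tri [611.90395514 -28.58372696 108.54044695]
bal tri [572.25325705 -20.38656954   6.94671861]
[366.7, 191.7, 92.4, 113.2] ((365.5517578125, 192.12071228027344), (110.45048522949219, 83.958984375), 85.2363510131836)
```

The scene view shows the cover with its black knob at (302,160), the green key at (366,194), the red key at (327,219), and the silver 200 g weight at (244,316). In the top view these are at (369,166), (400,225), (341,229) and (219,256). The worktop left of the balance, around top (285,180), is free. I'll refine the positions by colour before moving.

Run:
```python
from h import *
s=capture("scene");t=capture("top")
def cen(p,box,f):
    x0,y0,x1,y1=box; c=p["color"][y0:y1,x0:x1].astype(int); m=f(c).astype(np.uint8)
    n,l,st,ce=cv2.connectedComponentsWithStats(m); i=1+np.argmax(st[1:,4]); return ce[i]+[x0,y0],st[i,4]
R=lambda c:(c[...,0]>c[...,1]+60)&(c[...,0]>c[...,2]+60)
G=lambda c:(c[...,1]>c[...,0]+40)&(c[...,1]>c[...,2]+20)
K=lambda c:c.max(2)<45
W=lambda c:c.min(2)>120
a=[cen(s,(350,180,385,210),G),cen(t,(385,210,415,240),G)]
b=[cen(s,(310,205,345,235),R),cen(t,(325,215,355,242),R)]
w=[cen(s,(230,298,260,332),W),cen(t,(208,246,230,268),W)]
k=[None,cen(t,(355,150,385,185),K)]
for n,q in(("green",a),("red",b),("weight",w)): print(n,q,tri([s,t],[q[0][0],q[1][0]]).round(1))
print("knob",k,onz(t,k[1][0],115).round(1))
for n in("cover","cover_knob"):
  for nm,p in(("s",s),("t",t)):
    m=trace(p,n)[:1]
    if m: ys,xs=np.nonzero(m[0]["pixels"]); print(n,nm,m[0]["rect"],xs.mean(),ys.mean(),onz(p,(xs.mean(),ys.mean()),85).round(1))
for p,bx in((s,(280,125,325,175)),):
    c=p["color"][bx[1]:bx[3],bx[0]:bx[2]].max(2); print(c[::4,8:36:2])
```

```text
green [(array([363.91129032, 193.62096774]), np.int32(124)), (array([398.97126437, 224.63793103]), np.int32(174))] [498.5 -92.8  59.2]
red [(array([326.96078431, 219.18300654]), np.int32(153)), (array([340.30769231, 228.29120879]), np.int32(182))] [492.6  34.5  57.9]
weight [(array([243.48621554, 314.0952381 ]), np.int32(399)), (array([217.55279503, 255.26086957]), np.int32(161))] [439.9 303.3  22.7]
knob [None, (array([368.56097561, 165.19512195]), np.int32(82))] [615.6 -23.4 115. ]
cover s [303.4, 176.9, 65.9, 39.7] 302.39565217391305 178.3415458937198 [608. -11.  85.]
cover t [368.8, 168.8, 59.6, 66.3] 366.20661157024796 168.98545454545456 [614.9 -23.1  85. ]
cover_knob s [304.2, 178.2, 59.4, 41.0] 302.488416988417 178.37355212355212 [607.8 -11.   85. ]
cover_knob t [368.6, 171.0, 61.6, 65.0] 366.5044865403789 168.79129278830177 [615.3 -23.8  85. ]
[[165 166 165 164 165 164 164 164 163 164 164 163 164 164]
 [ 35  51  98 148 161 166 165 165 165 164 164 164 164 165]
 [ 46  38  33  32  27  34  46  89 125 161 165 165 165 164]
 [ 89  82  37  32  76 218 241 231 128  25  29  38  70 127]
 [147 100  44  40  61 144 156 151  84  28  31  30  28  32]
 [137  92  50  44  76 162 179 172 110  29  29  29  28  32]
 [156 101  53  52  76 143 157 162 111  32  30  26  28  30]
 [ 75  56  53  56  76 156 170 166  87  28  32  30  30  25]
 [ 47  58  62  62  64  64  56  53  48  47  42  35  33  28]
 [112 112 109 110 108  68  63  61  58  53  90 109 107 111]
 [113 119 130 138 137  85  62  62  59  71 135 139 138 135]
 [143 143 142 143 134  73  60  62  64  81 136 142 141 143]
 [144 143 144 143 142 119  93  85  94 118 141 142 142 142]]
```

```bash
cat > d.py <<'E'
import sys; from h import *
o=get_obs(); X=np.array(sys.argv[1:4],float); yw=float(sys.argv[4]) if len(sys.argv)>4 else 0.047
p=np.array(o["tool_pos"]); y=o["tcp_rot"][2]; d=X-p
print("t",round(o["time"],2),"pos",p.round(1),"rpy",np.round(o["tcp_rot"],4),"F",np.round(o["contact_force"],1),"w",round(o["grip_width"],1))
print("tool shift",round((np.cos(y)*d[0]+np.sin(y)*d[1])/1e3,4),round((np.sin(y)*d[0]-np.cos(y)*d[1])/1e3,4),round(-d[2]/1e3,4),"spin",round(y-yw,4))
E
python3 -m inch '[[0.198,-0.173,0,0.238,1],[0.198,-0.173,0,0.238,1],[0.198,-0.173,0,0.238,1],[0.198,-0.173,0,0.238,1],[0.198,-0.173,0,0.238,1],[0.198,-0.173,0,0.238,1],[0.198,-0.173,0,0.238,1],[0.198,-0.173,0,0.238,1]]'; python3 d.py 430 -60 390
```

```text
time: 2.72
tool_pos: [290.1, -279.6, 405.1]
tcp_rot: [-3.142, -0.001, 0.051]
contact_force: [-0.2, 0.1, 1.0]
grip_width: 92.1
finger_force: 0.0
t 2.72 pos [ 290.1 -279.6  405.1] rpy [-3.1416e+00 -7.0000e-04  5.1100e-02] F [-0.2  0.1  1. ] w 92.1
tool shift 0.151 -0.2122 0.0151 spin 0.0041
```

```bash
python3 -m inch '[[0.151,-0.212,0.015,0.004,1],[0.151,-0.212,0.015,0.004,1],[0.151,-0.212,0.015,0.004,1],[0.151,-0.212,0.015,0.004,1],[0.151,-0.212,0.015,0.004,1],[0.151,-0.212,0.015,0.004,1],[0.151,-0.212,0.015,0.004,1],[0.151,-0.212,0.015,0.004,1]]' | head -2;  python3 -m inch '[[0.187,-0.028,0.06,0,1],[0.187,-0.028,0.06,0,1],[0.187,-0.028,0.06,0,1],[0.187,-0.028,0.06,0,1],[0.187,-0.028,0.06,0,1],[0.187,-0.028,0.06,0,1]]' | head -2; python3 d.py 615.5 -23.4 274
python3 - <<'E'
from h import *
s=capture("scene"); c=s["color"][90:240,220:420]; cv2.imwrite("pics/s1.png",cv2.resize(c,None,fx=4,fy=4)[:,:,::-1])
E
```

```text
time: 3.38
tool_pos: [431.1, -62.0, 389.4]
time: 3.88
tool_pos: [618.8, -29.2, 325.8]
t 3.88 pos [618.8 -29.2 325.8] rpy [-3.1414e+00  2.2000e-03  4.2000e-02] F [-2.3  0.4 -0.6] w 91.4
tool shift -0.0031 -0.0059 0.0518 spin -0.005
```

View pics/s1.png

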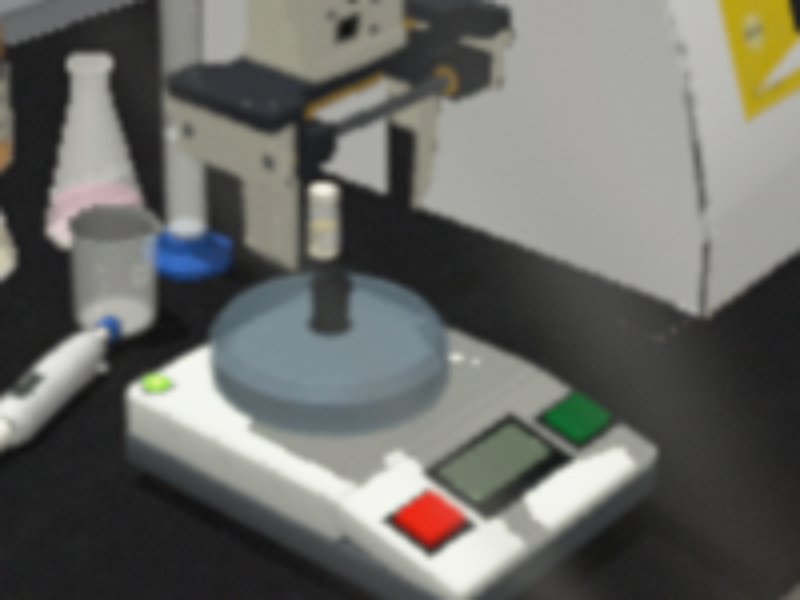

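The crop shows the gripper straddling the knob (crop 330,300), with both fingertips clear behind and beside it. I'll let it settle and then descend.

```bash
python3 -m inch '[[0,0,0,0,1],[0,0,0,0,1]]'|head -2; python3 d.py 615.5 -23.4 274
python3 - <<'E'
from h import *
s=capture("scene");t=capture("top")
print([ (r["centre"],r["conf"]) for r in tip_of(s,"cover_knob")][:2])
c=s["color"][148:178,292:312].max(2); print(c[::2,::2])
E
```

```text
time: 4.1
tool_pos: [614.6, -29.0, 330.3]
t 4.1 pos [614.6 -29.  330.3] rpy [3.1411e+00 2.0000e-04 4.1200e-02] F [ 0.8  0.2 -0.2] w 91.6
tool shift 0.0011 -0.0056 0.0563 spin -0.0058
[([304.1, 165.5], 0.67)]
[[143 140  87 149 162 167 116  34  33  32]
 [144 139  89 154 166 168 112  34  30  28]
 [142 139  95 177 171 174 108  31  33  33]
 [124 138  74 104 133 120  51  27  32  30]
 [ 62  86  61  52  48  43  42  37  34  35]
 [ 75  82  88  75  60  51  50  61  73  65]
 [116 116 106  68  58  53  47  47  97 115]
 [117 119 121  70  55  53  51  51 106 125]
 [122 134 138  80  55  56  54  67 136 143]
 [143 146 145  88  57  56  54  70 141 143]
 [148 148 144  86  55  59  58  80 141 145]
 [148 148 130  61  55  58  59  66 128 144]
 [148 148 137  86  60  60  63  85 136 146]
 [149 148 149 144 135 123 134 141 144 144]
 [150 149 148 147 147 146 146 146 144 145]]
```

```bash
python3 -m inch '[[0.001,-0.0055,0.025,-0.005,1],[0.001,-0.0055,0.04,-0.005,1],[0.001,-0.0055,0.05,-0.005,1],[0.001,-0.0055,0.055,-0.005,1],[0.001,-0.0055,0.055,-0.005,1]]'|head -3; python3 d.py 615.5 -23.4 274;python3 -m inch '[[0,0,0,0,0],[0,0,0,0,0],[0,0,0,0,0],[0,0,0,0,0],[0,0,0,0,0],[0,0,0,0,0]]'; python3 d.py 615.5 -23.4 274
```

```text
time: 4.67
tool_pos: [615.9, -22.1, 274.2]
tcp_rot: [-3.142, 0.001, 0.048]
t 4.67 pos [615.9 -22.1 274.2] rpy [-3.1415e+00  1.2000e-03  4.7600e-02] F [0.3 0.3 0.3] w 91.9
tool shift -0.0005 0.0013 0.0002 spin 0.0006
time: 5.17
tool_pos: [616.3, -21.8, 275.0]
tcp_rot: [3.141, -0.0, 0.048]
contact_force: [0.4, -0.4, -0.1]
grip_width: 56.7
finger_force: 0.0
t 5.17 pos [616.3 -21.8 275. ] rpy [ 3.1414e+00 -5.0000e-04  4.7800e-02] F [ 0.4 -0.4 -0.1] w 56.7
tool shift -0.0009 0.0015 0.001 spin 0.0008
```

```bash
python3 -m inch '[[0,0.0015,0.001,0,0],[0,0.0015,0.001,0,0],[0,0.0015,0.001,0,0],[0,0.0015,0.001,0,0],[0,0.0015,0.001,0,0],[0,0.0015,0.001,0,0],[0,0.0015,0.001,0,0],[0,0.0015,0.001,0,0]]'
```

```text
time: 5.83
tool_pos: [616.3, -23.4, 273.7]
tcp_rot: [3.141, 0.0, 0.048]
contact_force: [-0.2, -0.5, -0.8]
grip_width: 21.4
finger_force: 30.0
```

```bash
python3 -m inch '[[0,0,-0.005,0,0],[0,0,-0.02,0,0],[0,0,-0.045,0,0],[0,0,-0.07,0,0],[0,0,-0.08,0,0],[0,0,-0.08,0,0]]'; python3 -m inch '[[-0.01,-0.02,0,0,0],[-0.02,-0.05,0,0,0],[-0.035,-0.09,0,0,0],[-0.05,-0.13,0,0,0],[-0.062,-0.16,0,0,0],[-0.068,-0.175,0,0,0],[-0.068,-0.175,0,0,0],[-0.068,-0.175,0,0,0]]'; python3 d.py 540 148 216;python3 - <<'E'
from h import *
s=capture("scene");t=capture("top")
a=s["color"][100:340,180:400];b=t["color"][100:280,180:430]
cv2.imwrite("pics/s2.png",np.hstack([cv2.resize(a,(400,436)),cv2.resize(b,(400,436))])[:,:,::-1])
E
```

```text
time: 6.33
tool_pos: [616.8, -23.3, 356.7]
tcp_rot: [3.14, -0.006, 0.048]
contact_force: [-0.3, 0.1, -1.1]
grip_width: 21.5
finger_force: 30.0
time: 7.0
tool_pos: [539.5, 148.9, 352.4]
tcp_rot: [3.141, 0.002, 0.05]
contact_force: [0.7, 0.4, -1.5]
grip_width: 21.3
finger_force: 30.0
t 7.0 pos [539.5 148.9 352.4] rpy [3.141e+00 2.000e-03 5.000e-02] F [ 0.7  0.4 -1.5] w 21.3
tool shift 0.0004 0.0009 0.1364 spin 0.003
```

View pics/s2.png

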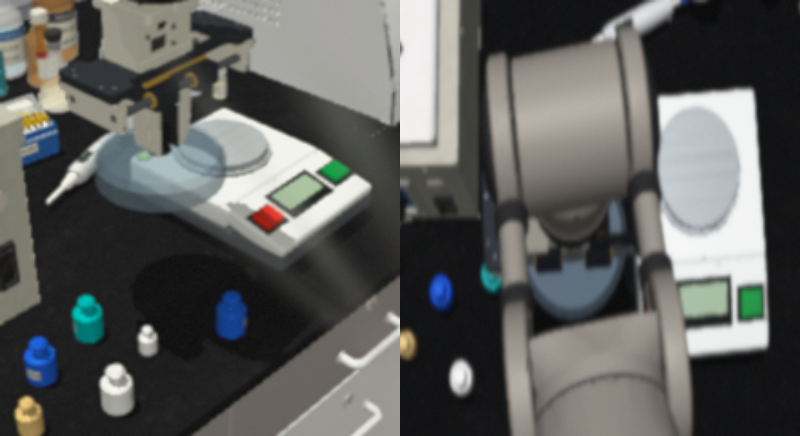

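The cover hangs level in the gripper (left panel 160,170), the pan is bare (left panel 222,145), and nothing blocks the spot below. I'll lower the cover.

```bash
python3 -m inch '[[0,0.001,0.025,0,0],[0,0.001,0.06,0,0],[0,0.001,0.095,0,0],[0,0.001,0.115,0,0],[0,0.001,0.128,0,0],[0,0.001,0.133,0,0],[0,0.001,0.135,0,0],[0,0.001,0.135,0,0]]'; python3 -m inch '[[0,0,0.001,0,0],[0,0,0.002,0,0],[0,0,0.003,0,0],[0,0,0.003,0,0]]'
```

```text
time: 7.77
tool_pos: [540.6, 146.4, 218.7]
tcp_rot: [3.141, -0.0, 0.047]
contact_force: [0.5, 0.1, -1.4]
grip_width: 21.3
finger_force: 30.0
time: 8.1
tool_pos: [540.2, 147.2, 216.1]
tcp_rot: [3.142, -0.001, 0.048]
contact_force: [0.1, -0.5, -1.2]
grip_width: 21.0
finger_force: 30.0
```

```bash
python3 -m inch '[[0,0,0.001,0,0],[0,0,0.002,0,0],[0,0,0.002,0,0]]'|sed -n '2p;4p'; python3 -m inch '[[0,0,0.001,0,0],[0,0,0.001,0,0]]'|sed -n '2p;4p'; python3 -m inch '[[0,0,0.001,0,0],[0,0,0.001,0,0]]'|sed -n '2p;4p'
```

```text
tool_pos: [540.0, 147.2, 213.6]
contact_force: [-0.1, -0.1, -2.9]
tool_pos: [540.0, 147.2, 212.5]
contact_force: [-0.9, -0.3, -1.1]
tool_pos: [540.1, 147.2, 211.7]
contact_force: [0.3, 0.2, -1.2]
```

```bash
python3 -m inch '[[0,0,0.001,0,0],[0,0,0.001,0,0]]'|sed -n '2p;4p'; python3 -m inch '[[0,0,0.0005,0,0],[0,0,0.0005,0,0]]'|sed -n '2p;4p'
```

```text
tool_pos: [540.1, 147.2, 211.6]
contact_force: [-1.9, -0.9, 4.8]
tool_pos: [540.1, 147.2, 211.5]
contact_force: [-4.0, -1.1, 9.4]
```

```bash
python3 -m inch '[[0,0,-0.001,0,0.5],[0,0,-0.001,0,0.5],[0,0,-0.001,0,0.5],[0,0,-0.001,0,0.5],[0,0,-0.001,0,0.5],[0,0,-0.001,0,0.5]]'|sed -n '2p;4,5p'; python3 -m inch '[[0,0,-0.01,0,0.5],[0,0,-0.03,0,0.5],[0,0,-0.06,0,0.5],[0,0,-0.09,0,0.1],[0,0,-0.1,0,0],[0,0,-0.1,0,0]]'|sed -n '2p;4,5p'; python3 d.py 491 -93 270
```

```text
tool_pos: [540.1, 147.2, 211.0]
contact_force: [0.1, -0.2, 0.1]
grip_width: 45.5
tool_pos: [540.8, 147.3, 314.8]
contact_force: [-0.0, 0.1, -0.6]
grip_width: 30.4
t 10.02 pos [540.8 147.3 314.8] rpy [-3.1411 -0.0068  0.0479] F [-0.   0.1 -0.6] w 30.4
tool shift -0.0612 0.2377 0.0448 spin 0.0009
```

```bash
python3 -m inch '[[-0.01,0.04,0,0,0],[-0.02,0.08,0,0,0],[-0.03,0.12,0,0,0],[-0.04,0.16,0,0,0],[-0.05,0.2,0,0,0],[-0.06,0.232,0.02,0,0],[-0.061,0.238,0.045,0,0],[-0.061,0.238,0.055,0,0]]'|sed -n '2p;4,5p'; python3 -m inch '[[0,0,0,0,0],[0,0,0,0,0]]' >/dev/null; python3 d.py 491.5 -92.8 240
python3 - <<'E'
from h import *
s=capture("scene");t=capture("top")
a=s["color"][120:270,260:420];b=t["color"][120:270,230:430]
cv2.imwrite("pics/s3.png",np.hstack([cv2.resize(a,(400,375)),cv2.resize(b,(400,375))])[:,:,::-1])
E
```

```text
tool_pos: [488.8, -95.3, 252.9]
contact_force: [-0.5, 1.0, 0.0]
grip_width: 0.3
t 10.85 pos [490.5 -92.6 255.5] rpy [-3.1405e+00  2.2000e-03  4.8400e-02] F [-0.4 -0.5 -0.5] w 0.3
tool shift 0.001 0.0002 0.0155 spin 0.0014
```

View pics/s3.png

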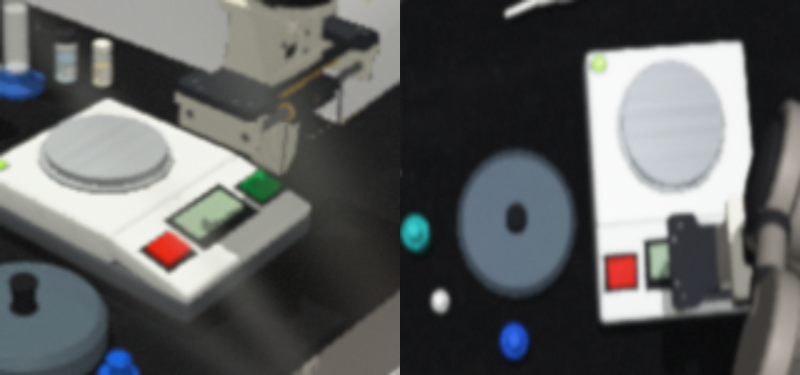

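Run:
```python
from h import *
s=capture("scene")
K=np.array(s["intrinsics"],float);D=np.array(s["distortion"],float);T=np.array(s["pose"],float)
def prj(P):
    R=T[:3,:3].T; return cv2.projectPoints(np.array(P,float).reshape(-1,1,3),cv2.Rodrigues(R)[0],-R@T[:3,3],K,D)[0].reshape(-1,2)
c,q=np.cos(.047),np.sin(.047)
rect=[(490.5+c*a-q*b,-92.6+q*a+c*b) for a,b in((-9.5,-19),(9.5,-19),(9.5,19),(-9.5,19))]
x0,y0,k=330,150,10
im=cv2.resize(s["color"][y0:y0+60,x0:x0+80],None,fx=k,fy=k,interpolation=2)[:,:,::-1].copy()
for z,col in((77.5,(0,0,255)),(58,(255,0,255))):
    p=((prj([(x,y,z) for x,y in rect])-[x0,y0]+.5)*k).astype(np.int32); cv2.polylines(im,[p.reshape(-1,1,2)],True,col,1)
kr=[(498.5+c*a-q*b,-92.8+q*a+c*b,59+a*.213) for a,b in((-13,-15),(13,-15),(13,15),(-13,15))]
cv2.polylines(im,[((prj(kr)-[x0,y0]+.5)*k).astype(np.int32).reshape(-1,1,2)],True,(255,255,0),1)
cv2.imwrite("pics/s4.png",im)
```

```text
(no output)
```

View pics/s4.png

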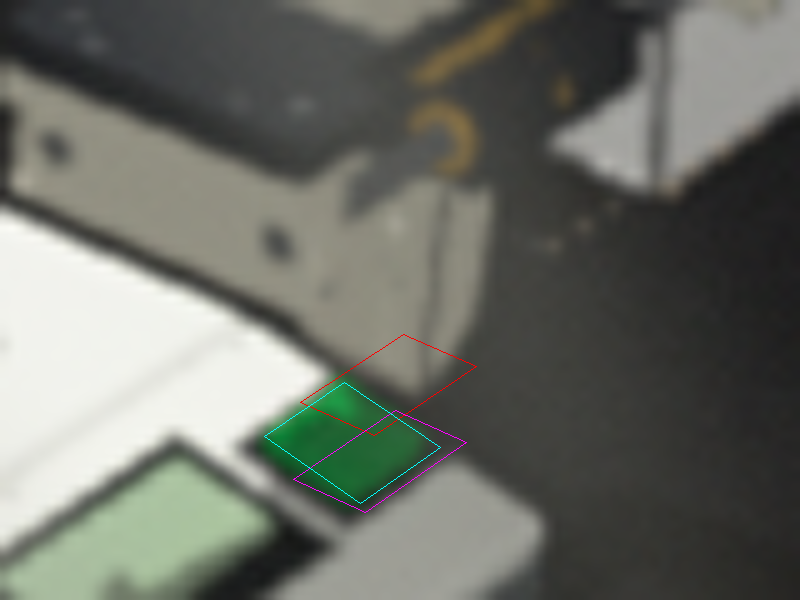

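The red and green outlines fit well enough, with the key about 1 px left of my projection and the closed tips over it. I'll nudge left by 2 mm and feel for the key.

```bash
python3 -m inch '[[0.002,-0.002,0.005,0,0],[0.002,-0.002,0.010,0,0],[0.002,-0.002,0.012,0,0],[0.002,-0.002,0.012,0,0]]'|sed -n '2p;4p';  python3 -m inch '[[0,0,0.002,0,0],[0,0,0.004,0,0],[0,0,0.004,0,0]]'|sed -n '2p;4p'; python3 -m inch '[[0,0,0.0015,0,0],[0,0,0.0015,0,0]]'|sed -n '2p;4p'; python3 -m inch '[[0,0,0.0015,0,0],[0,0,0.0015,0,0]]'|sed -n '2p;4p'
```

```text
tool_pos: [492.3, -91.0, 243.7]
contact_force: [-0.2, -0.2, 0.8]
tool_pos: [492.3, -91.4, 239.9]
contact_force: [-0.3, -0.6, 0.3]
tool_pos: [492.5, -91.4, 238.7]
contact_force: [-1.0, 0.4, 1.8]
tool_pos: [492.6, -91.4, 237.3]
contact_force: [0.1, -1.2, 2.4]
```

```bash
python3 -m inch '[[0,0,0.0015,0,0],[0,0,0.0015,0,0]]'|sed -n '2p;4p'; python3 -m inch '[[0,0,0.0015,0,0],[0,0,0.0015,0,0]]'|sed -n '2p;4p'; python3 -m inch '[[0,0,0.001,0,0],[0,0,0.001,0,0]]'|sed -n '2p;4p'
```

```text
tool_pos: [492.7, -91.4, 235.9]
contact_force: [0.3, 0.4, 3.7]
tool_pos: [492.8, -91.4, 234.4]
contact_force: [2.0, 0.9, 5.2]
tool_pos: [492.9, -91.4, 233.7]
contact_force: [1.6, 1.3, 7.4]
```

```bash
python3 -m inch '[[0,0,0.0008,0,0],[0,0,0.0008,0,0]]'|sed -n '2p;4p'; python3 -m inch '[[0,0,0.0007,0,0],[0,0,0.0007,0,0]]'|sed -n '2p;4p'
```

```text
tool_pos: [493.0, -91.4, 233.5]
contact_force: [0.5, 2.2, 11.7]
tool_pos: [493.0, -91.4, 233.3]
contact_force: [-0.9, 1.1, 17.1]
```

Force climbs steeply past 5 N, so the key is on its stop. I'll release it and go to the weight.

```bash
python3 -m inch '[[0,0,-0.005,0,0],[0,0,-0.02,0,0],[0,0,-0.05,0,0],[0,0,-0.075,0,0],[0,0,-0.08,0,0]]'|sed -n '2p;4p'; python3 -m inch '[[-0.004,-0.04,0,0,0.6],[-0.007,-0.08,0,0,0.6],[-0.01,-0.12,0,0,0.6],[-0.014,-0.16,0,0,0.6],[-0.017,-0.2,0,0,0.6],[-0.021,-0.24,0,0,0.6],[-0.021,-0.24,0,0,0.6],[-0.021,-0.24,0,0,0.6]]'|sed -n '2p;4p'; python3 -m inch '[[-0.005,-0.04,0,0,0.6],[-0.007,-0.08,0,0,0.6],[-0.01,-0.12,0,0,0.6],[-0.013,-0.157,0,0,0.6],[-0.013,-0.157,0,0,0.6],[-0.013,-0.157,0,0,0.6],[-0.013,-0.157,0,0,0.6]]'|sed -n '2p;4p'; python3 d.py 439.9 303.3 240
python3 - <<'E'
from h import *
s=capture("scene"); cv2.imwrite("pics/s5.png",cv2.resize(s["color"][190:360,150:370],(776,600))[:,:,::-1])
for r in tip_of(s,"weight_200"): print(np.round(r["centre"],1),round(float(r["conf"]),2),onz(s,r["centre"],0)[:2].round(1))
E
```

```text
tool_pos: [493.0, -91.6, 314.9]
contact_force: [0.8, 0.6, 0.4]
tool_pos: [459.0, 149.1, 310.7]
contact_force: [-1.4, -1.2, -0.2]
tool_pos: [439.9, 302.2, 310.9]
contact_force: [-1.4, -0.4, -0.3]
t 14.42 pos [439.9 302.2 310.9] rpy [3.1401e+00 1.5000e-03 4.7000e-02] F [-1.4 -0.4 -0.3] w 54.9
tool shift 0.0001 -0.0011 0.0709 spin -0.0
[305.3 281.1] 0.88 [440.9 151.9]
[202.3 310.1] 0.79 [515.7 337. ]
[248.4 322.4] 0.61 [437.  297.3]
[193.3 333.5] 0.55 [482.4 381.1]
[230.7 283.1] 0.48 [534.9 256.1]
[260.5 292.8] 0.47 [476.6 233.4]
```

View pics/s5.png

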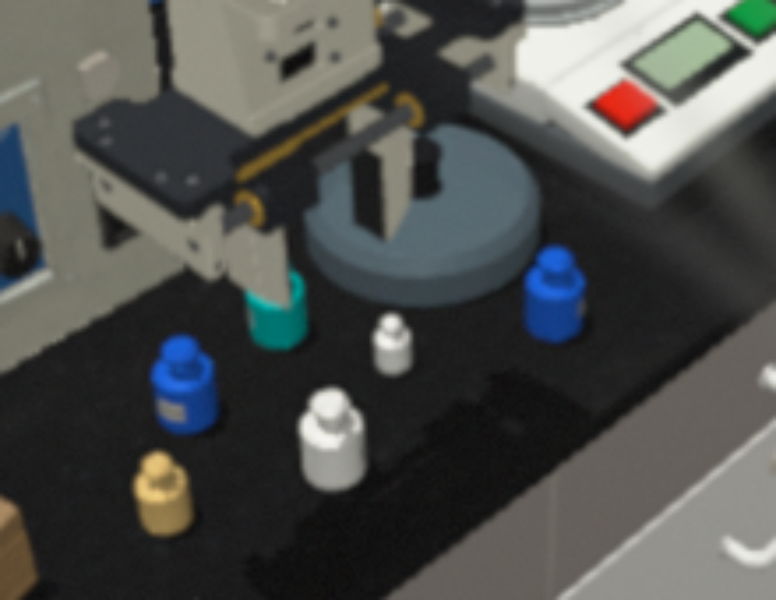

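The silver 200 g weight is at crop (332,445), straight below the open fingers, and its neighbours are clear. I'll descend.

```bash
python3 -m inch '[[-0.0005,0,0.03,0,0.6],[-0.0005,0,0.065,0,0.6],[-0.0005,0,0.095,0,0.6],[-0.0005,0,0.115,0,0.6],[-0.0005,0,0.124,0,0.6],[-0.0005,0,0.128,0,0.6],[-0.0005,0,0.128,0,0.6]]'|sed -n '2p;4p'; python3 -m inch '[[0,0,0,0,0],[0,0,0,0,0],[0,0,0,0,0],[0,0,0,0,0],[0,0,0,0,0],[0,0,0,0,0],[0,0,0,0,0],[0,0,0,0,0]]'
```

```text
tool_pos: [439.5, 302.8, 183.6]
contact_force: [0.5, -0.2, -0.9]
time: 15.77
tool_pos: [439.2, 303.6, 184.4]
tcp_rot: [-3.141, -0.001, 0.048]
contact_force: [-1.2, -0.7, 5.8]
grip_width: 29.0
finger_force: 30.0
```

```bash
python3 -m inch '[[0,0,-0.005,0,0],[0,0,-0.02,0,0],[0,0,-0.05,0,0],[0,0,-0.085,0,0],[0,0,-0.115,0,0],[0,0,-0.13,0,0],[0,0,-0.13,0,0]]'|sed -n '2p;4,6p'; python3 -m inch '[[0.01,0.02,0,0,0],[0.025,0.05,0,0,0],[0.04,0.085,0,0,0],[0.06,0.12,0,0,0],[0.075,0.155,0,0,0],[0.09,0.187,0,0,0],[0.09,0.187,0,0,0]]'|sed -n '2p;4p'; python3 -m inch '[[0.01,0.02,0,0,0],[0.025,0.05,0,0,0],[0.04,0.085,0,0,0],[0.055,0.12,0,0,0],[0.066,0.14,0,0,0],[0.07,0.148,0,0,0],[0.07,0.148,0,0,0],[0.07,0.148,0,0,0]]'|sed -n '2p;4p'; python3 d.py 615.5 -23.4 263
python3 - <<'E'
from h import *
s=capture("scene");t=capture("top")
c=s["color"][110:230,250:410]; cv2.imwrite("pics/s6.png",cv2.resize(c,None,fx=5,fy=5)[:,:,::-1])
for n,z in (("weight_200",128),("pan_top",76)):
  for nm,p in(("s",s),("t",t)):
    for r in tip_of(p,n): print(n,nm,np.round(r["centre"],1),round(float(r["conf"]),2),onz(p,r["centre"],z)[:2].round(1))
E
```

```text
tool_pos: [439.6, 304.0, 317.4]
contact_force: [-0.1, 0.6, -1.7]
grip_width: 28.8
finger_force: 30.0
tool_pos: [540.0, 115.9, 311.9]
contact_force: [0.9, 0.1, -1.5]
tool_pos: [614.3, -22.9, 312.2]
contact_force: [-1.0, 1.4, -1.8]
t 17.6 pos [614.3 -22.9 312.2] rpy [-3.1405e+00  2.9000e-03  4.7300e-02] F [-1.   1.4 -1.8] w 29.0
tool shift 0.0012 0.0006 0.0492 spin 0.0003
weight_200 s [201.7 307. ] 0.8 [412.5 399.1]
weight_200 s [303.5 157.2] 0.71 [618.3 -23.9]
weight_200 s [197.3 332.7] 0.69 [377.8 432.7]
weight_200 s [306.6 280.5] 0.66 [346.7 251.8]
weight_200 s [259.7 293.1] 0.6 [376.1 320.6]
weight_200 t [286.  259.5] 0.73 [422.5 150.8]
weight_200 t [203.7 221.5] 0.6 [501.  315.5]
weight_200 t [240.1 219. ] 0.55 [505.  241.9]
weight_200 t [248.8 240.8] 0.54 [460.8 224.5]
weight_200 t [187.5 243.3] 0.49 [457.4 347.8]
pan_top s [302.8 178.1] 0.93 [618.5 -23.3]
pan_top s [261.2 292.7] 0.24 [416.1 283.4]
pan_top t [366.3 167. ] 0.76 [621.5 -25. ]
```

View pics/s6.png

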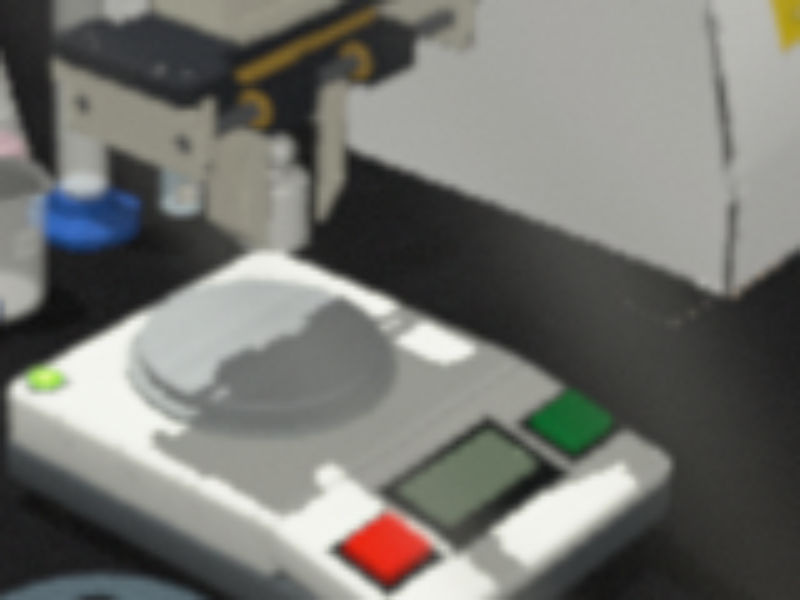

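The weight hangs upright at crop (275,205) above the bare pan, whose centre is at crop (264,355). I'll correct by about 2.5 mm in x and lower.

```bash
python3 -m inch '[[0.0025,0.0005,0.01,0,0],[0.0025,0.0005,0.025,0,0],[0.0025,0.0005,0.038,0,0],[0.0025,0.0005,0.044,0,0],[0.0025,0.0005,0.047,0,0],[0.0025,0.0005,0.047,0,0],[0.0025,0.0005,0.047,0,0]]'|sed -n '2p;4p'; python3 -m inch '[[0,0,0.001,0,0],[0,0,0.002,0,0],[0,0,0.002,0,0]]'|sed -n '2p;4p';  python3 -m inch '[[0,0,0.001,0,0],[0,0,0.002,0,0],[0,0,0.002,0,0]]'|sed -n '2p;4p'; python3 -m inch '[[0,0,0.001,0,0],[0,0,0.0015,0,0],[0,0,0.0015,0,0]]'|sed -n '2p;4p'
```

```text
tool_pos: [617.6, -23.8, 267.1]
contact_force: [0.5, -0.2, -1.9]
tool_pos: [617.4, -23.8, 265.1]
contact_force: [0.4, -0.3, -2.3]
tool_pos: [617.3, -23.8, 262.5]
contact_force: [0.4, -0.8, -1.1]
tool_pos: [617.3, -23.8, 261.0]
contact_force: [-0.2, -0.1, -1.4]
```

```bash
python3 -m inch '[[0,0,0.0015,0,0],[0,0,0.0015,0,0]]'|sed -n '2p;4p'; python3 -m inch '[[0,0,0.001,0,0],[0,0,0.001,0,0]]'|sed -n '2p;4p'; python3 -m inch '[[0,0,0.001,0,0],[0,0,0.001,0,0]]'|sed -n '2p;4p'
```

```text
tool_pos: [617.4, -23.8, 259.6]
contact_force: [-0.3, -0.6, -1.4]
tool_pos: [617.4, -23.8, 258.7]
contact_force: [-0.6, 0.7, 0.1]
tool_pos: [617.4, -23.8, 257.8]
contact_force: [-0.2, -0.1, 1.5]
```

```bash
python3 -m inch '[[0,0,-0.0005,0,0],[0,0,-0.0005,0,0.6],[0,0,-0.0005,0,0.6],[0,0,-0.0005,0,0.6],[0,0,-0.0005,0,0.6],[0,0,-0.0005,0,0.6]]'|sed -n '2p;4,5p'; python3 -m inch '[[0,0,-0.003,0,0.6],[0,0,-0.015,0,0.6],[0,0,-0.035,0,0.6],[0,0,-0.065,0,0.6],[0,0,-0.1,0,0.6],[0,0,-0.12,0,0.6],[0,0,-0.12,0,0.6]]'|sed -n '2p;4,5p';  python3 -m inch '[[-0.04,0,0,0,0.6],[-0.08,0,0,0,0.6],[-0.12,0,0,0,0.6],[-0.16,0,0,0,0.6],[-0.19,0,0,0,0.6],[-0.2,0,0,0,0.6],[-0.2,0,0,0,0.6]]'|sed -n '1,2p;4p'
python3 - <<'E'
from h import *
s=capture("scene");cv2.imwrite("pics/s7.png",cv2.resize(s["color"][130:350,170:410],(640,587))[:,:,::-1])
for n,z in (("weight_200",74),("pan_top",74)):
    for r in tip_of(s,n): print(n,np.round(r["centre"],1),round(float(r["conf"]),2),onz(s,r["centre"],z)[:2].round(1))
E
```

```text
tool_pos: [617.4, -23.8, 258.2]
contact_force: [-0.5, 0.2, -0.6]
grip_width: 53.8
tool_pos: [618.0, -23.8, 384.2]
contact_force: [1.0, -0.3, 0.3]
grip_width: 55.2
time: 21.4
tool_pos: [415.8, -33.2, 378.3]
contact_force: [1.1, -0.8, -0.1]
weight_200 [307.5 281.6] 0.8 [383.3 209.3]
weight_200 [204.7 309.8] 0.78 [450.8 371.6]
weight_200 [302.6 178.3] 0.73 [620.5 -24.8]
weight_200 [193.2 337.4] 0.69 [417.4 418.3]
weight_200 [230.5 282.5] 0.64 [471.2 302.4]
weight_200 [260.1 294.3] 0.55 [416.1 285.8]
pan_top [300.8 177.6] 0.59 [625.3 -24.1]
```

View pics/s7.png

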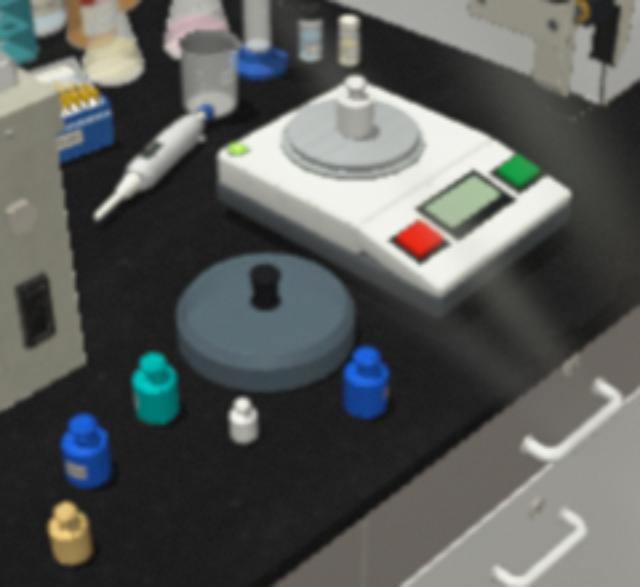

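The weight stands upright with its base at crop (355,131), and the pan's centre is at (352,132). The cover stands knob up on the worktop, the green key is back up, and the small weights are where they were.

```bash
python3 -c "
from plant import *
print(close_job())"
```

```text
the job is handed in; nothing more can be done
None
```

The balance check is done and handed in at about 21 s on the robot clock: the cover is on the worktop left of the balance, knob up; the green key was pressed to its stop and came back up; and the 200 g weight stands upright within about 2 mm of the pan's centre in the last picture, with the red key and the two smaller weights untouched.

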